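# Dispense a dropper bottle with the rocker lever

### The job

Press down the grey paddle of the lever over the lane that holds the dropper bottle, so that its gate lifts and the bottle rolls out into the tray, then let the paddle come up again so that the gate is shut. Press it with the fingertips; do not touch or lift the bottle or the vial, leave the other lane's lever alone, and do not disturb the things standing beside the dispenser.

Things in the scene. Friction and masses are not known exactly. Their poses are not given: they have to be found in the camera images.
- dispenser: fixed two-lane gravity dispenser, white plastic and aluminium, 256 x 222 mm, side walls 66 mm and pivot posts 98 mm high, yawed up to 0.4 rad either way; origin at the centre of its underside, x away from its tray, y across the lanes, z up. Lane centres at y = +54 mm (left) and -54 mm (right), 98 mm wide inside; ramps of 14 degrees fall towards -x to a gate at x = -25 mm
- tray (a point): centre of the tray floor, 78 mm to the -x side of the dispenser's centre and 11 mm above the worktop; the tray is 85 mm long in x, as wide as both lanes, front wall 34 mm high; axes as the dispenser's
- lever_left (a joint): rocking lever with a comb-shaped gate, over the left (+y) lane, rad: 0 = paddle up, gate shut; grows as the paddle goes down and the gate lifts, to a stop at 0.45. A bottle passes under the gate from about 0.32. A spring brings it back to 0; about 4.5 N on the paddle starts it, about 7 N holds it at the stop. Pivot along the dispenser's y at x = 45 mm, z = 85 mm
- lever_right (a joint): the same for the right (-y) lane
- paddle_left (a point): grey ribbed press paddle, 36 x 46 x 8 mm, at the rear (+x) end of the left lever; origin at the centre of its top face, 96 mm above the worktop when up, 69 mm behind the pivot; x along the lever to its rear, z up out of the face (tilts with the lever). Fully pressed, the origin is 31 mm lower and 2 mm nearer the pivot. The other paddle's centre is 108 mm away
- paddle_right (a point): the same on the right lever
- dropper: white dropper bottle with a tapering nozzle, 27 mm diameter x 85 mm long, lying across one of the two lanes behind its gate; origin at the centre of its base, z along the bottle to the nozzle (along the dispenser's +y, so the base lies 42 mm to the -y side of its lane's centre)
- vial: blunt straight-sided white vial with a flat ribbed screw cap, 26 mm diameter x 82 mm long, lying in the other lane the same way; origin at the centre of its base, z towards the cap
- jar: white screw-top reagent jar, 50 mm diameter x 98 mm, standing on the +y side of the dispenser; origin at the centre of its underside, z up
- scoop_cup: small white cup, 45 mm diameter x 30 mm, standing on the -y side of the dispenser; origin at the centre of its underside
- rotor_disc: flat black disc, 49 mm diameter x 12 mm, lying on the -y side of the dispenser; origin at the centre of its underside
Not all that is in view belongs to the job. What is shaped like the vial but green is not meant.

How it is judged:
By the outcome, as a careful person would: the job done as asked, in the order asked, and still so for the second after the job is handed in, with the robot touching nothing.
It also fails if it takes over 32 s, if anything falls off the work surface, if the arm or the gripper's body presses on something with over 40 N, if the wrist force passes 120 N, or if a joint passes its speed limit or range.

### The arm

A 7-joint arm with a two-finger parallel gripper is mounted at the origin on the work surface; the furniture and walls round the work are solid. World frame = base frame: x ahead of the robot, y to its left, z up, the work surface at z = 0. Lengths are in m, angles in rad, forces in N, time in s.
With the tool pointing down it reaches from about 0.425 to 0.875 m from the base axis. Payload 8.4 kg.
Tool frame: the origin (TCP) lies midway between the tips of the shut fingers; the grasp point (between the pads) lies robot.grip_depth behind it (robot.grip_depth is the distance from the TCP to the grasp point, in m); z points along the fingers, y is the line along which they close (so a half turn about z gives the same grasp; the last joint's range is limited). The gripper opens to 85 mm and grips with 20 to 120 N. Pads are 22 mm wide; open, the fingers measure 114 mm over their backs; the gripper's body (76 mm by 85 mm) begins 54 mm behind the grasp point. The pads swing forward as they close: fully open they stand 13 mm farther back than shut.
Start: joints at [1.239, 0.333, 0.04, 1.465, -0.013, 1.343, -0.059], TCP at [0.15, -0.632, 0.231] pointing down, gripper open.
Joint ranges: [-2.58, 2.58], [-0.38, 2.09], [-1.3, 1.39], [0.25, 2.4], [-1.5, 4.64], [0.08, 2.09], [-2.65, 2.65]. Speed limits (rad/s): [2.22, 2.22, 2.79, 2.79, 3.14, 3.14, 3.14].

### API

Orientations are given as a 3x3 rotation matrix whose columns are the frame's x, y, z axes.
In Python, from workcell import robot gives the robot as it stands.
- The arm moves only by the tool play_rows, never from a script. Its argument "deltas" is a list of rows, each an object with "jaw": the opening, from -1 (shut) to 1 (fully open), so that 0 is half open; "translation": the shift along the tool's x, y, z each as a share of 0.5 m, from -1 to 1, a list of three; "turn": the turn about the tool's z as a share of 180 degrees, from -1 to 1. A call has 1 to 20 rows; each row is the pose to reach, as a shift and turn from the pose commanded when the call began, along the tool's axes at that moment, turning the shorter way round; what a row does not reach only later rows make up. A row lasts 1/10 s, in which the tool goes at most 50 mm and 8.59 degrees, less where a joint would pass 70% of its speed; a pose out of reach is approached as far as the arm can. A call with a number of a shift or a turn outside -1 to 1 is refused whole. A call with a gripper value outside its range is refused whole. The fingers move at their own pace and stop on an object; the grip force is fixed at half the most. Time passes only in rows, so rows that repeat a pose let the fingers close. It gives the time, the measured TCP pose, the force, the opening and the grip force at its end, in the units of the state.
- robot.observe(): the state, without advancing time (a new reading comes with each control period).
- robot.grab_frame(name): name is "scene" or "top"; returns a dict with "image" (480x640x3 uint8, blue, green, red), "vertical_fov" (degrees; the focal length in pixels is half the picture's height over the tangent of half this angle, whatever the lens; pixels are square), "cx", "cy" (the principal point, pixels), "rvec" (rotation vector, rad) and "tvec" (3), from world to camera coordinates, as OpenCV has them. Camera axes: x right, y down, z forward; pixel columns grow to the right and rows downward; lengths in m; the calibration is good to about 2 mm. A picture is of the moment at which its call begins. There is no depth.
- robot.job_done(): hands the job in; it is judged then, once.
Trained networks look in a picture, given as the dict that the camera call returned (one of the last four; its "shot" number tells which), for a name from the list of things; names that differ only in an ending like _2 or _b are one class to them, and where a whole thing is asked for, a point or a joint stands for the part that bears it (a point fixed in the world has none). Each returns a list of dicts, best first, with "conf" (0 to 1); they miss things now and then, are a little off and sometimes report something else, mostly with a low value. They report only what shows in the picture. A call takes as long as a camera call. They do not tell look-alikes from the thing itself.
- robot.recognise(picture, target): "centre" ([x, y, z] in m, in world coordinates, good to about 4 mm: the middle of the surface that is visible of it).
- robot.outline_of(picture, target): "pixels" (480x640 bool, what is visible of it).
- robot.tip_of(picture, target): "centre" ([x, y, z] in m, in world coordinates, good to about 4 mm: a listed point, or the origin of a listed thing).
The state is a dict: "t": time; "joint_pos": joint angles; "qvel": joint speeds; "tau": joint torques, N m; "position": TCP position; "ee_rot": TCP orientation; "wrist_force": force on the tool from outside, world axes, zero at the start; "ft_torque": the same for the moment, N m; "grip_width": finger opening in m; "finger_force": force on a finger pad.
Only numpy, scipy, OpenCV 4.12 (cv2) and the standard library are available. Lean on these libraries where they do the work, as an engineer would, in place of code of your own. Each camera call takes 0.05 s, during which the arm holds its last target. There are 200 camera calls.

## Working session

There is one attempt and no reset: what is moved stays moved. The work goes in short steps, Python scripts to look and compute and a tool call to move; the robot and the scene stay as the last step left them, time stands still between calls to the robot, and variables do not carry over. Pictures are saved under pics/ and viewed, at most 10 in all, crops included, and the job is handed in when it is done.

Besides the shell and the picture viewer there is one more tool, called as name([rows], argument=value, ...), one row to a line, values as JSON. play_rows: Moves the arm, as the interface text tells. Its arguments: {"type":"object","properties":{"deltas":{"type":"array","items":{"type":"object","properties":{"jaw":{"type":"number"},"translation":{"type":"array","items":{"type":"number","minimum":-1,"maximum":1}},"turn":{"type":"number","minimum":-1,"maximum":1}}}}},"required":["deltas"]}

```bash
mkdir -p pics; cat > h.py <<'E'
import numpy as np, cv2
from workcell import robot
def proj(f,P):
    h=f["image"].shape[0]; F=h/2/np.tan(np.radians(f["vertical_fov"])/2)
    K=np.array([[F,0,f["cx"]],[0,F,f["cy"]],[0,0,1.]])
    return cv2.projectPoints(np.array(P,float).reshape(-1,1,3),np.array(f["rvec"],float),np.array(f["tvec"],float),K,None)[0].reshape(-1,2)
E
python3 - <<'E'
from h import *
for c in ("scene","top"):
    f=robot.grab_frame(c); cv2.imwrite(f"pics/{c}0.png",f["image"])
    for n in ["paddle_left","paddle_right","dropper","vial","jar","scoop_cup","rotor_disc","tray","dispenser"]:
        for fn in ("tip_of","recognise"):
            try: r=getattr(robot,fn)(f,n)
            except Exception as e: print(c,n,fn,e); continue
            print(c,n,fn,[(np.round(d["centre"],3).tolist(),round(d["conf"],2),proj(f,d["centre"]).round()[0].tolist()) for d in r[:3]])
s=robot.observe(); print(s["t"],s["position"],np.round(s["ee_rot"],3).tolist(),s["grip_width"],s["wrist_force"],robot.grip_depth)
E
```

```text
scene paddle_left tip_of [([0.555, 0.039, 0.096], 0.64, [249.0, 246.0])]
scene paddle_left recognise []
scene paddle_right tip_of [([0.55, -0.067, 0.095], 0.93, [276.0, 211.0])]
scene paddle_right recognise [([0.478, -0.063, 0.084], 0.63, [308.0, 226.0])]
scene dropper tip_of [([0.429, -0.106, 0.04], 0.71, [339.0, 234.0])]
scene dropper recognise [([0.433, -0.056, 0.05], 0.77, [327.0, 247.0]), ([0.466, 0.166, 0.073], 0.47, [260.0, 318.0]), ([0.431, 0.06, 0.056], 0.22, [304.0, 287.0])]
scene vial tip_of [([0.349, -0.231, 0.011], 0.96, [394.0, 216.0]), ([0.294, 0.164, 0.011], 0.75, [350.0, 370.0]), ([0.428, 0.005, 0.045], 0.49, [317.0, 271.0])]
scene vial recognise [([0.431, 0.058, 0.054], 0.81, [304.0, 287.0]), ([0.324, 0.2, 0.022], 0.79, [326.0, 378.0]), ([0.316, -0.244, 0.013], 0.62, [410.0, 216.0])]
scene jar tip_of [([0.554, -0.071, 0.094], 0.72, [276.0, 210.0]), ([0.478, 0.151, -0.004], 0.67, [262.0, 334.0])]
scene jar recognise [([0.466, 0.168, 0.072], 0.97, [260.0, 319.0])]
scene scoop_cup tip_of [([0.382, -0.165, -0.0], 0.65, [369.0, 235.0])]
scene scoop_cup recognise [([0.38,
[... 1427 characters left out ...]
38.0, 201.0])]
top scoop_cup tip_of [([0.375, -0.172, 0.001], 0.69, [398.0, 279.0])]
top scoop_cup recognise [([0.379, -0.172, 0.017], 0.91, [399.0, 276.0])]
top rotor_disc tip_of [([0.481, -0.201, -0.003], 0.91, [411.0, 221.0])]
top rotor_disc recognise [([0.48, -0.2, 0.007], 0.83, [411.0, 220.0])]
top tray tip_of [([0.369, -0.005, 0.012], 0.67, [306.0, 284.0])]
top tray recognise [([0.442, -0.012, 0.037], 0.68, [308.0, 241.0])]
top dispenser tip_of []
top dispenser recognise [([0.44, -0.01, 0.029], 0.66, [307.0, 243.0])]
1.9 [ 0.14993737 -0.6324343   0.23129056] [[0.973, 0.231, -0.0], [0.231, -0.973, 0.0], [-0.0, -0.0, -1.0]] 0.08508414997190228 [ 0.36106741 -0.28955957 -0.12307429] 0.0187
```

```bash
python3 - <<'E'
import cv2
a=cv2.imread("pics/scene0.png")[170:370,200:450]; b=cv2.imread("pics/top0.png")[140:340,190:440]
cv2.imwrite("pics/crop.png",cv2.resize(cv2.vconcat([cv2.resize(a,None,fx=1.5,fy=1.5),cv2.resize(b,None,fx=1.5,fy=1.5)]),None,fx=1,fy=1))
cv2.imwrite("pics/lanes.png",cv2.resize(cv2.imread("pics/top0.png")[190:290,240:390],None,fx=5,fy=5,interpolation=cv2.INTER_CUBIC))
E
```

```text
(no output)
```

View pics/scene0.png

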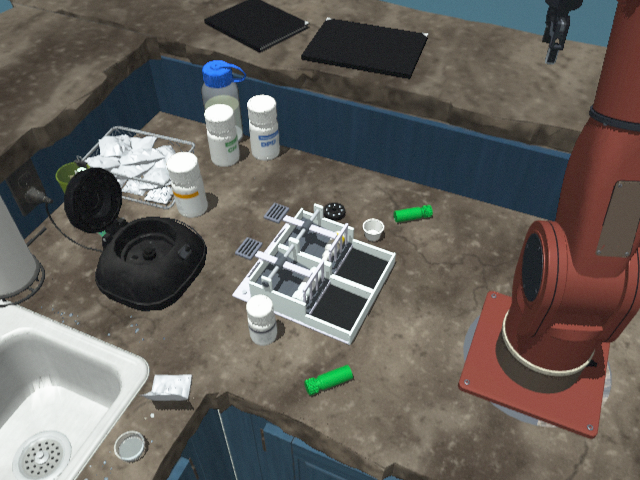

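View pics/top0.png

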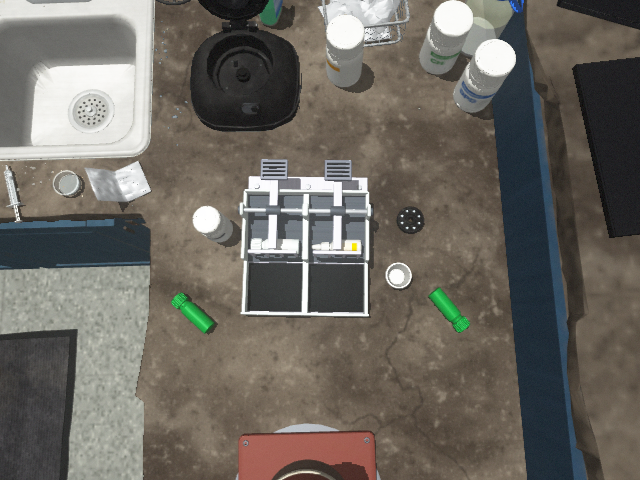

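View pics/lanes.png

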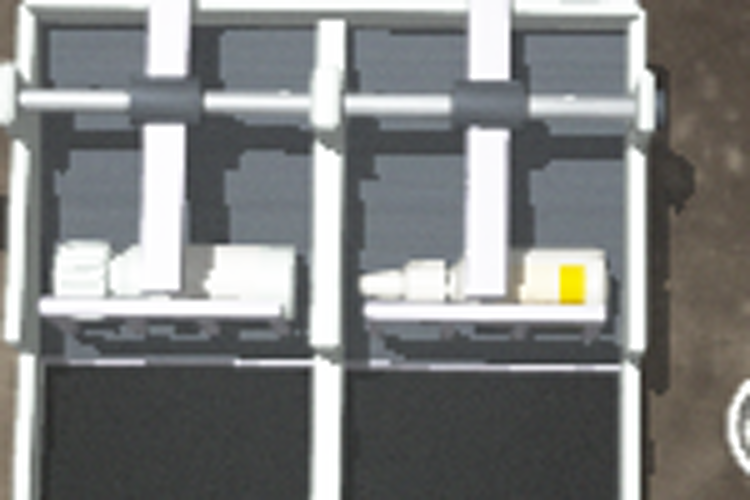

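The dropper (tapering nozzle, yellow label) lies in the right lane at top px (348,248). Candidates that could be mistaken for it are the capped vial in the left lane (275,246) and the green vials (193,312) and (450,311). The target is paddle_right at top px (338,170), about (0.553, -0.068, 0.096). I'll rise to clear the blue wall first, then cross with the jaws shut.

play_rows([
  {"jaw":-1,"translation":[0,0,-0.1],"turn":0},
  {"jaw":-1,"translation":[0,0,-0.2],"turn":0},
  {"jaw":-1,"translation":[0.9,-0.78,-0.2],"turn":0.09},
  {"jaw":-1,"translation":[0.9,-0.78,-0.2],"turn":0.09},
  {"jaw":-1,"translation":[0.9,-0.78,-0.2],"turn":0.09},
  {"jaw":-1,"translation":[0.9,-0.78,-0.2],"turn":0.09},
  {"jaw":-1,"translation":[0.9,-0.78,-0.2],"turn":0.09},
  {"jaw":-1,"translation":[0.9,-0.78,-0.2],"turn":0.09},
  {"jaw":-1,"translation":[0.9,-0.78,-0.2],"turn":0.09},
  {"jaw":-1,"translation":[0.9,-0.78,-0.2],"turn":0.09},
  {"jaw":-1,"translation":[0.9,-0.78,-0.2],"turn":0.09},
  {"jaw":-1,"translation":[0.9,-0.78,-0.2],"turn":0.09},
  {"jaw":-1,"translation":[0.9,-0.78,-0.2],"turn":0.09},
  {"jaw":-1,"translation":[0.9,-0.78,-0.2],"turn":0.09},
  {"jaw":-1,"translation":[0.9,-0.78,-0.2],"turn":0.09},
  {"jaw":-1,"translation":[0.9,-0.78,-0.2],"turn":0.09},
  {"jaw":-1,"translation":[0.9,-0.78,-0.2],"turn":0.09},
  {"jaw":-1,"translation":[0.9,-0.78,-0.2],"turn":0.09},
])

```text
t: 3.7
position: [0.4972, -0.1506, 0.3314]
ee_rot: [[0.999, -0.052, -0.0], [-0.052, -0.999, -0.0], [-0.0, 0.0, -1.0]]
wrist_force: [-0.1, -0.4, 0.5]
grip_width: 0.0003
finger_force: 0.0
```

```bash
python3 - <<'E'
from h import *
s=robot.observe(); R=np.array(s["ee_rot"]); p=np.array(s["position"])
print(s["t"],p,R.round(3).tolist(),s["grip_width"],s["wrist_force"])
f=robot.grab_frame("top")
print([(np.round(d["centre"],3),d["conf"]) for d in robot.tip_of(f,"paddle_right")])
print("shares to hover z=.13:",R.T@(np.array([.553,-.068,.13])-p)/.5)
E
```

```text
3.7 [ 0.49723358 -0.15059945  0.3313645 ] [[0.999, -0.052, -0.0], [-0.052, -0.999, -0.0], [-0.0, 0.0, -1.0]] 0.00031984279620416275 [-0.0614159 -0.4421192  0.4537242]
[(array([ 0.551, -0.072,  0.096]), 0.58)]
shares to hover z=.13: [ 0.10275953 -0.17097125  0.40265396]
```

play_rows([
  {"jaw":-1,"translation":[0.104,-0.168,0],"turn":0},
  {"jaw":-1,"translation":[0.104,-0.168,0],"turn":0},
  {"jaw":-1,"translation":[0.104,-0.168,0.1],"turn":0},
  {"jaw":-1,"translation":[0.104,-0.168,0.2],"turn":0},
  {"jaw":-1,"translation":[0.104,-0.168,0.3],"turn":0},
  {"jaw":-1,"translation":[0.104,-0.168,0.4],"turn":0},
  {"jaw":-1,"translation":[0.104,-0.168,0.42],"turn":0},
  {"jaw":-1,"translation":[0.104,-0.168,0.42],"turn":0},
])

```text
t: 4.6
position: [0.5531, -0.0683, 0.1207]
ee_rot: [[0.999, -0.051, -0.003], [-0.051, -0.999, 0.001], [-0.003, -0.0, -1.0]]
wrist_force: [0.2, 0.3, 0.5]
grip_width: -0.0001
finger_force: 0.0
```

```bash
python3 - <<'E'
from h import *
ims=[]
for c,(x,y) in (("scene",(285,220)),("top",(320,200))):
    f=robot.grab_frame(c); p=robot.observe()["position"]; print(c,proj(f,p),proj(f,[.552,-.069,.096]))
    ims.append(cv2.resize(f["image"][y-70:y+70,x-70:x+70],(400,400),interpolation=cv2.INTER_CUBIC))
cv2.imwrite("pics/hover.png",cv2.hconcat(ims))
E
```

```text
scene [[273.81093991 199.73726975]] [[275.92889088 209.52223149]]
top [[339.30262475 163.092668  ]] [[339.44982809 170.27348303]]
```

View pics/hover.png

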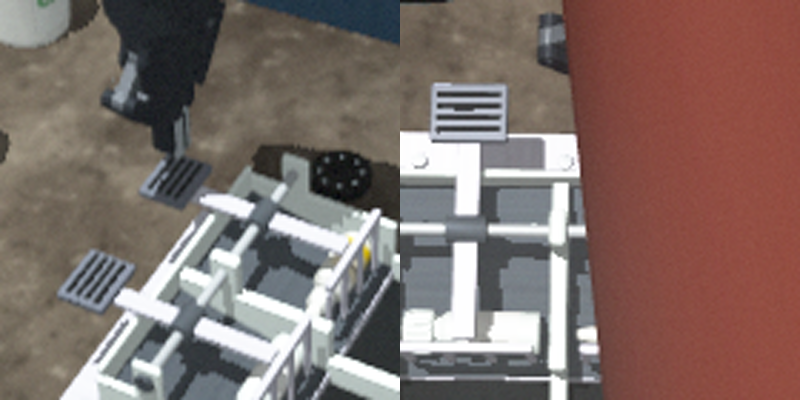

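The fingertips stand over the right-hand paddle (left half, about px (170,165)). I'll press in small steps.

play_rows([
  {"jaw":-1,"translation":[0,0,0.03],"turn":0},
  {"jaw":-1,"translation":[0,0,0.045],"turn":0},
  {"jaw":-1,"translation":[0,0,0.06],"turn":0},
  {"jaw":-1,"translation":[0,0,0.075],"turn":0},
  {"jaw":-1,"translation":[0,0,0.085],"turn":0},
  {"jaw":-1,"translation":[0,0,0.094],"turn":0},
  {"jaw":-1,"translation":[0,0,0.098],"turn":0},
  {"jaw":-1,"translation":[0,0,0.098],"turn":0},
  {"jaw":-1,"translation":[0,0,0.098],"turn":0},
  {"jaw":-1,"translation":[0,0,0.098],"turn":0},
  {"jaw":-1,"translation":[0,0,0.098],"turn":0},
  {"jaw":-1,"translation":[0,0,0.098],"turn":0},
])

```text
t: 5.9
position: [0.5543, -0.068, 0.073]
ee_rot: [[0.999, -0.05, 0.001], [-0.05, -0.999, -0.0], [0.001, 0.0, -1.0]]
wrist_force: [-1.9, -0.4, 7.1]
grip_width: 0.0001
finger_force: 3.0
```

```bash
cat > look.py <<'E'
import sys
from h import *
ims=[]
for c,(x,y) in (("scene",(310,240)),("top",(320,240))):
    f=robot.grab_frame(c)
    ims.append(cv2.resize(f["image"][y-70:y+70,x-70:x+70],(400,400),interpolation=cv2.INTER_CUBIC))
cv2.imwrite(sys.argv[1],cv2.hconcat(ims))
E
python3 look.py pics/press.png
```

```text
(no output)
```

View pics/press.png

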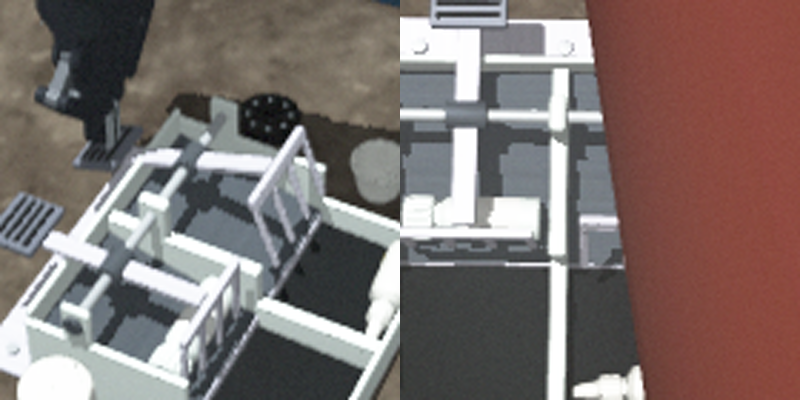

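The gate is up and the bottle lies at the tray's front wall (left half, px (385,290)). I'll raise the fingers to let the paddle up.

play_rows([
  {"jaw":-1,"translation":[0,0,-0.012],"turn":0},
  {"jaw":-1,"translation":[0,0,-0.025],"turn":0},
  {"jaw":-1,"translation":[0,0,-0.04],"turn":0},
  {"jaw":-1,"translation":[0,0,-0.055],"turn":0},
  {"jaw":-1,"translation":[0,0,-0.08],"turn":0},
  {"jaw":-1,"translation":[0,0,-0.16],"turn":0},
  {"jaw":-1,"translation":[0,0,-0.25],"turn":0},
  {"jaw":-1,"translation":[0,0,-0.35],"turn":0},
  {"jaw":-1,"translation":[0,0,-0.42],"turn":0},
  {"jaw":-1,"translation":[-0.1,0.25,-0.45],"turn":0},
  {"jaw":-1,"translation":[-0.1,0.5,-0.45],"turn":0},
  {"jaw":-1,"translation":[-0.1,0.5,-0.45],"turn":0},
  {"jaw":-1,"translation":[-0.1,0.5,-0.45],"turn":0},
  {"jaw":-1,"translation":[-0.1,0.5,-0.45],"turn":0},
  {"jaw":-1,"translation":[-0.1,0.5,-0.45],"turn":0},
  {"jaw":-1,"translation":[-0.1,0.5,-0.45],"turn":0},
])

```text
t: 7.6
position: [0.4904, -0.3167, 0.2972]
ee_rot: [[0.999, -0.054, -0.001], [-0.054, -0.999, 0.001], [-0.001, -0.001, -1.0]]
wrist_force: [0.1, 0.3, -0.1]
grip_width: -0.0
finger_force: 0.0
```

```bash
sed -i 's/(320,240)/(320,230)/; s/(310,240)/(320,255)/' look.py; python3 look.py pics/end.png
```

```text
(no output)
```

View pics/end.png

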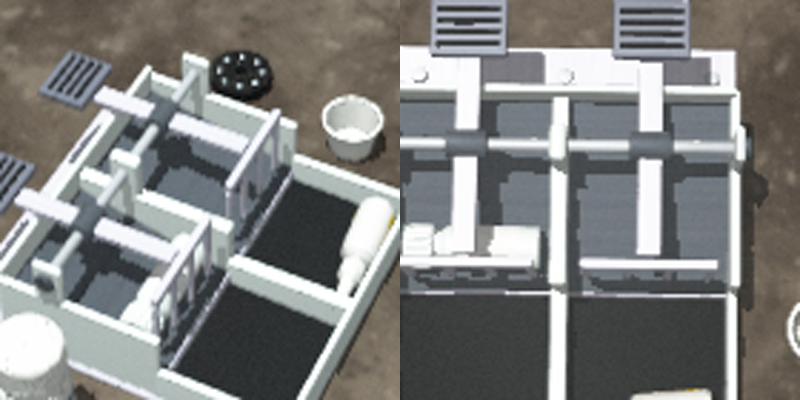

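The picture shows the dropper in the tray (left half, px (365,240)). The right gate is shut, the paddle is up, the vial is still in its lane and nothing else has moved.

```bash
python3 -c "
from workcell import robot
print(robot.job_done())"
```

```text
the job is handed in; nothing more can be done
None
```

The job is handed in: I pressed the right lane's paddle, the dropper bottle rolled out into the tray, the gate is shut again, and the vial, the other lever and the items beside the dispenser were left alone.

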